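# Set up the folding plate stand on the inking bench

## Robot

A 7-joint arm with a two-finger parallel gripper is mounted at the origin on the work surface. World frame = base frame: x ahead of the robot, y to its left, z up, the work surface at z = 0. Lengths are in mm, angles in rad, forces in N, time in s.
With the tool pointing down it reaches from about 350 to 775 mm from the base axis. Payload 3.1 kg.
Tool frame: the origin (TCP) lies at the centre of the arm's flange, where the gripper is bolted on; the fingertips stand 173 mm ahead of it and the grasp point (between the pads) lies 155 mm ahead of it; z points along the fingers, y is the direction in which the jaws open and shut (so a half turn about z gives the same grasp; the last joint's range is limited). The gripper opens to 85 mm and grips with 20 to 120 N. Pads are 22 mm wide; open, the fingers measure 114 mm over their backs; the gripper's body (76 mm by 85 mm) begins 54 mm behind the grasp point. The pads swing forward as they close: fully open they stand 13 mm farther back than shut.
Start: joints at [-1.158, 0.311, 0.014, 1.512, -0.004, 1.319, -0.027], TCP at [241.577, 494.119, 404.704] pointing down, gripper open.
Joint ranges: [-2.7, 2.7], [-0.3, 1.91], [-1.27, 1.3], [0.12, 2.57], [-1.44, 4.58], [0.2, 2.03], [-3.05, 3.05]. Speed limits (rad/s): [2.79, 2.79, 3.14, 3.14, 3.14, 3.14, 3.14].

## Interface

Orientations are given as a unit quaternion [w, x, y, z].
In Python, from bench import ctrl gives the robot as it stands. Calls block until the motion is done:
- ctrl.move_to(position, orientation): joint-space move of the TCP to a pose.
- ctrl.move_l(position, v=150, ori=None): straight line of the TCP; ori=None keeps the orientation; v is the mean speed in mm/s.
- ctrl.movej(angles): joint-space move.
- ctrl.release() and ctrl.grab(squeeze=None): open the fingers fully, or close them until they stop; squeeze is the grip in N (None keeps the last).
- ctrl.dwell(seconds).
- ctrl.inverse_kinematics(position, orientation): joint angles nearest the present ones, or None.
- ctrl.get_obs(): the state.
- ctrl.snapshot(name): name is "scene" or "top"; returns (picture, depth): 480x640x3 uint8, blue, green, red; 480x640 float32, mm along the optical axis (not along the pixel's ray), 0 where there is no reading.
- ctrl.camera_info(name): a dict with "fx", "fy", "cx", "cy" (pixels), "k1" (the pictures are not rectified: a ray, as slopes to the right and down, at radius r is drawn at 1 + k1 r^2 times it, then the intrinsics apply), "R" (3x3) and "t" (3): a world point X has camera coordinates R X + t. Camera axes: x right, y down, z forward; pixel columns grow to the right and rows downward; lengths in mm; the calibration is good to about 2 mm. A picture is of the moment at which its call begins. camera_info takes no time and is no camera call.
A pose or a line that the arm cannot do raises ctrl.Unreachable and nothing moves.
- ctrl.finish_job(): hands the job in, once; it reports no verdict.
The state is a dict: "time_s": time; "qpos": joint angles; "joint_velocities": joint speeds; "joint_torque": joint torques, N m; "tool_pos": TCP position; "eef_rot": TCP orientation; "wrist_force": force on the tool from outside, world axes, zero at the start; "wrist_torque": the same for the moment, N m; "width": finger opening in mm.
Only numpy, scipy, OpenCV 4.12 (cv2) and the standard library are available. Lean on these libraries where they do the work, as an engineer would, in place of code of your own. Each camera call takes 0.05 s, during which the arm holds its last target.

## Task

With the plate stand's board still lying down, first swing the metal prop leg on its back out and press it firmly home against its stop. Then raise the board by its free edge, over past upright, and ease it back until it leans on the leg with the foot bar resting on the baseboard. Do not force anything or let the board drop or slam, leave the ink can, roller and ink knife where they are, and finish clear of the stand.

Things in the scene. Friction and masses are not known exactly. Their poses are not given: they have to be found in the camera images.
- stand: Folding plate stand of plywood, fixed to the bench. Origin: on the bench below the middle of the board's hinge. x runs level from the hinge to the lying board's free edge, y along the hinge. Baseboard 12 mm thick, x -180 to 105, y -100 to 100 mm; hinge posts 24 x 14 mm, 78 mm high, at y +-90 mm; bumpers under the lying board at x 85, y +-72 mm. Beyond x = 105 mm the space under the board is free.
- board_hinge (a point): Middle of the board's hinge axis, 60 mm above the bench, axis along the stand's y. The axis lies in the board's mid-plane. Board: plywood, 164 mm wide, 10 mm thick, about 0.4 kg, solid from 45 to 170 mm from the axis; nearer the axis only two side arms 32 mm wide with an open gap 100 mm wide between them. A ledge 12 mm thick, 20 mm deep stands off its face (underside at the start), 45 to 57 mm from the axis.
- board (a joint): Angle of the board about its hinge: 0 = lying level, face down, underside 55 mm above the bench (start); it grows as the free edge rises: 1.57 = upright, about 2.18 = leaning back on the fully open leg. Light hinge friction (0.08 N m): let go, it falls by its weight, except close to upright; past about 1.8 it sinks slowly back by itself.
- board_edge (a point): Middle of the board's free edge, half-way in thickness, 170 mm from the board's hinge axis.
- leg (a joint): Angle of the prop leg on the board's back (upper side at the start): 0 = folded flat against the board, grows as its foot swings up and away from the board; a hard stop ends it at about 0.96. It starts slightly ajar. Stiff friction hinge (0.18 N m, some 1 to 2 N at the foot): it stays where it is left.
- leg_pivot (a point): Middle of the leg's pivot axis (along the stand's y), 150 mm from the board's hinge axis and 13 mm above the board's mid-plane.
- leg_foot (a point): Middle of the leg's foot bar: round aluminium bar, 14 mm thick, 94 mm long along the stand's y, across the free end of the flat leg (36 mm wide, 9 mm thick), 166.5 mm from the leg's pivot. Folded, it lies over the gap between the board's arms, just beyond the hinge (stand x about -17 mm). In use it stands on the baseboard.
- ink_can: Bystander: closed steel ink can, 84 mm in diameter, 100 mm high; origin under its centre.
- brayer: Bystander: inking roller lying on the bench, about 170 mm long, 42 mm high; origin under the roller's centre, handle along its -x.
- ink_knife: Bystander: flat ink knife, 200 mm long, lying on the bench along its x axis; origin under its middle.

How it is judged (in metres and radians):
On the way:
1. with the board still lying, the leg is pressed home against its stop by the gripper (leg above 0.92 rad while the robot pushes on the stand with more than 3 N) (value of joint leg above 0.92 rad and value of joint board below 0.12 rad and contact force between the fingers and stand above 3 N).
At the end, for the whole second after the job is handed in: The leg is still fully out at its stop (above 0.92 rad) and the board leans back at rest on it, at 2.15 to 2.235 rad, the foot bar on the baseboard (value of joint leg above 0.92 rad and value of joint board between 2.15 and 2.235 rad and velocity of joint board between -0.05 and 0.05 rad/s); the robot touches nothing.
It fails at once if the robot pushes on the stand with more than 40 N (contact force between any of the fingers, the arm and stand above 40 N).
It fails at once if the board drops or slams (turns faster than 2.5 rad/s) (velocity of joint board above 2.5 rad/s or velocity of joint board below -2.5 rad/s).
It fails at once if the ink can, roller or ink knife is moved by more than 20 mm (distance of any of ink_can, brayer, ink_knife from where it was at the start of the episode above 0.02 m).
It also fails if it takes over 69 s, if anything falls off the work surface, if the arm or the gripper's body presses on something with over 40 N, if the wrist force passes 120 N, or if a joint passes its speed limit or range.

## Working session

There is one attempt and no reset: what is moved stays moved. The work goes in short steps, each a Python script; the robot and the scene stay as the last script left them, time stands still between calls to the robot, and variables do not carry over. Pictures are saved under pics/ and viewed, and the job is handed in when it is done.

```bash
ls; mkdir -p pics; python3 - <<'E'
from bench import ctrl
import cv2,numpy as np
o=ctrl.get_obs();print(o)
for n in("scene","top"):
    p,d=ctrl.snapshot(n);cv2.imwrite(f"pics/{n}0.png",p);np.save(f"{n}0d.npy",d)
    print(n,ctrl.camera_info(n))
E
```

```text
pics
{'time_s': 0.0, 'qpos': array([-1.1577124 ,  0.31170853,  0.01401768,  1.51309707, -0.00439186,
        1.31921615, -0.02721282]), 'joint_velocities': array([-0.00195171,  0.00273087, -0.00156228,  0.00027095,  0.00177142,
        0.00045852,  0.0018662 ]), 'joint_torque': array([-2.33932587e-04, -3.79908621e+01,  1.45816505e-01, -2.30591047e+01,
        1.21864071e-02,  1.37537366e-02, -4.29424389e-06]), 'tool_pos': array([241.43602843, 493.797848  , 403.61391862]), 'eef_rot': array([-2.14913045e-04,  2.25417079e-01,  9.74261619e-01, -1.17983143e-03]), 'wrist_force': array([-0.82476851,  0.34658916,  0.04187343]), 'wrist_torque': array([ 0.01834297,  0.01891665, -0.00184376]), 'width': 85.32092612461274}
scene {'fx': 566.8840057937161, 'fy': 566.8840057937161, 'cx': 303.9809924300482, 'cy': 242.831411241308, 'k1': -0.1812198592410277, 'R': array([[ 0.27709537,  0.96071532,  0.01562782],
       [ 0.59373699, -0.15841614, -0.78891109],
       [-0.75544327,  0.22788243, -0.6143086 ]]), 't': array([-137.22924687, -277.19794693, 1254.71013316])}
top {'fx': 490.9844743784607, 'fy': 490.9844743784607, 'cx': 321.5446791240213, 'cy': 240.4828673667091, 'k1': -0.1230041348427113, 'R': array([[-0.00137528, -0.99951597,  0.03107948],
       [-0.99514912, -0.00168929, -0.09836346],
       [ 0.09836835, -0.03106399, -0.99466512]]), 't': array([-36.28636388, 593.39075003, 834.21854315])}
```

View pics/scene0.png

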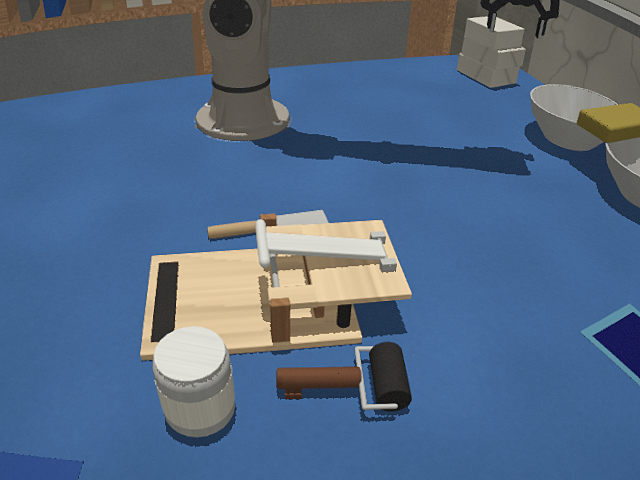

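View pics/top0.png

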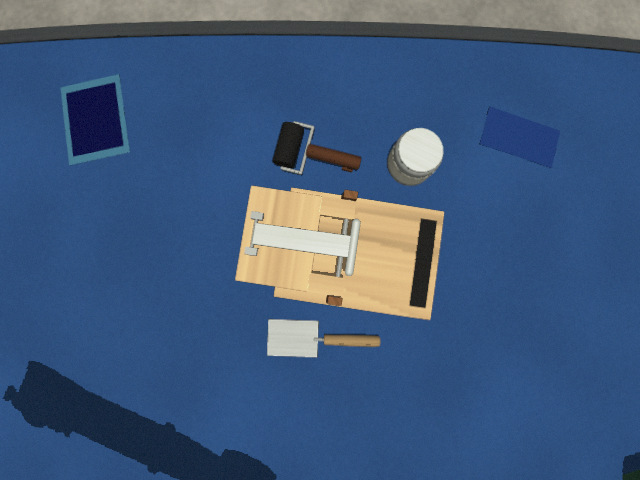

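```bash
cat > h.py <<'E'
import numpy as np,cv2
from bench import ctrl
def ray(n,uv):
    c=ctrl.camera_info(n);x=(uv[0]-c['cx'])/c['fx'];y=(uv[1]-c['cy'])/c['fy']
    rd=np.hypot(x,y);r=rd
    for _ in range(30): r=rd/(1+c['k1']*r*r)
    s=r/rd if rd>0 else 1
    R=np.array(c['R']);return -R.T@np.array(c['t']),R.T@np.array([x*s,y*s,1.])
def plane(n,uv,z):
    o,d=ray(n,uv);return o+d*(z-o[2])/d[2]
def tri(a,b):
    o1,d1=ray("top",a);o2,d2=ray("scene",b)
    s=np.linalg.lstsq(np.c_[d1,-d2],o2-o1,rcond=None)[0]
    p,q=o1+d1*s[0],o2+d2*s[1];return (p+q)/2,np.linalg.norm(p-q)
def proj(n,X):
    c=ctrl.camera_info(n);p=np.array(c['R'])@np.asarray(X,float)+c['t'];x,y=p[0]/p[2],p[1]/p[2];k=1+c['k1']*(x*x+y*y)
    return np.array([c['cx']+c['fx']*x*k,c['cy']+c['fy']*y*k])
E
python3 - <<'E'
from h import *
np.set_printoptions(precision=1,suppress=True)
for n in("top","scene"):
    im=cv2.imread(f"pics/{n}0.png")
    crop=im[150:390,210:470] if n=="top" else im[190:370,130:430]
    f=3 if n=="top" else 2.6
    cv2.imwrite(f"pics/{n}0z.png",cv2.resize(crop,None,fx=2.4,fy=2.4,interpolation=cv2.INTER_CUBIC))
for nm,a,b in [("edge+",(252,187),(411,296)),("edge-",(236,280),(383,221)),("foot+",(356,221),(265,264)),("foot-",(350,273),(261,224))]:
    print(nm,*tri(a,b))
for uv in[(443,211),(430,319),(275,296)]: print("base",plane("top",uv,12))
E
```

```text
edge+ [683.4  85.8  59.1] 3.6900174098849408
edge- [524.2 111.1  62.1] 5.243417268228669
foot+ [618.9 -89.1  98.9] 2.380346555291029
foot- [534.7 -77.   99.3] 5.781159941727462
base [ 649.9 -260.    12. ]
base [ 453.7 -231.6   12. ]
base [495.9  46.1  12. ]
```

```bash
ls pics
```

```text
scene0.png
scene0z.png
top0.png
top0z.png
```

View pics/top0z.png

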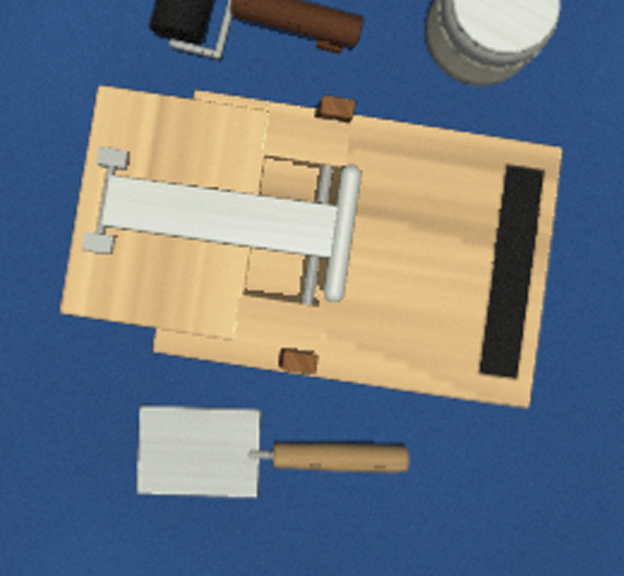

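View pics/scene0z.png

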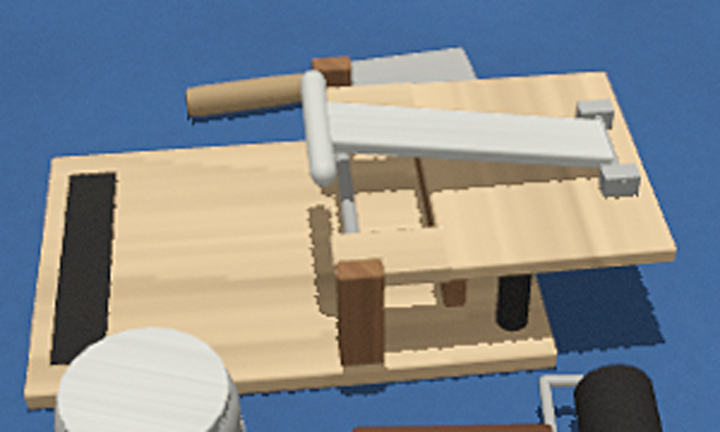

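```bash
python3 - <<'E'
from h import *
from scipy.optimize import least_squares
np.set_printoptions(precision=2,suppress=True)
im=cv2.cvtColor(cv2.imread("pics/top0.png"),cv2.COLOR_BGR2GRAY)
g=np.float32([[444.2,211.3],[430.4,320],[274.2,297.1],[291.3,188.3],[251.7,185.8],[235.4,280.8]]).reshape(-1,1,2)
c=cv2.cornerSubPix(im,g.copy(),(4,4),(-1,-1),(3,40,.01)).reshape(-1,2);print(c-g.reshape(-1,2))
M=np.array([[-180,-100,12],[-180,100,12],[105,100,12],[105,-100,12],[170,-82,65],[170,82,65.]])
W=np.array([plane("top",c[i],M[i,2]) for i in range(6)])
def T(p,m): 
    C,S=np.cos(p[2]),np.sin(p[2]);return np.c_[p[0]+C*m[:,0]-S*m[:,1],p[1]+S*m[:,0]+C*m[:,1]]
r=least_squares(lambda p:(T(p,M)-W[:,:2]).ravel(),[590,-60,1.7])
print(r.x,r.fun.reshape(-1,2))
np.save("stand.npy",r.x)
# foot bar ends, in stand frame
def inv(X):
    p=r.x;d=X[:2]-p[:2];C,S=np.cos(p[2]),np.sin(p[2]);return np.array([C*d[0]+S*d[1],-S*d[0]+C*d[1],X[2]])
Z=lambda a:(a[0]/2.4+210,a[1]/2.4+150); S=lambda a:(a[0]/2.4+130,a[1]/2.4+190)
for a,b in[((352,165),(325,185)),((333,301),(315,70))]:
    X,e=tri(Z(a),S(b));print(X,e,inv(X))
for a,b in[((100,86),(676,254)),((61,314),(607,72))]:
    X,e=tri(Z(a),S(b));print(X,e,inv(X))
# check in scene
C0,S0=np.cos(r.x[2]),np.sin(r.x[2])
for m in[(170,-82,65),(170,82,65),(-180,-100,12),(105,-100,12),(-180,100,12)]:
    w=T(r.x,np.array([m]))[0];q=proj("scene",(*w,m[2]));print(m,q,(q-[130,190])*2.4)
# depth cluster stats over foot bar
d=np.load("top0d.npy")
for uv in[(350,245),(351,240),(353,230),(349,260)]: 
    o,dd=ray("top",uv);cam=ctrl.camera_info("top");print(uv,inv(o+dd*d[uv[1],uv[0]]))
for n,uvs in dict(can=(419,150),).items():print(n,plane("top",uvs,100),inv(plane("top",uvs,100)))
for uv in [(290,145),(308,148),(333,157),(360,163),(292,338),(350,341),(380,341),(267,320),(318,320),(318,357)]:print(uv,inv(plane("top",uv,20)))
E
```

```text
[[-0.59 -0.09]
 [-0.66 -0.64]
 [-0.63 -0.99]
 [-0.94  0.84]
 [-0.8  -0.47]
 [-0.68 -1.07]]
[577.76 -69.32   1.42] [[ 0.14 -1.16]
 [-1.11 -1.28]
 [-1.14  0.84]
 [ 3.65 -0.22]
 [ 0.01  1.13]
 [-1.56  0.7 ]]
[622.89 -89.98  97.37] 3.2213026750028844 [-13.67 -47.71  97.37]
[530.52 -75.06 104.11] 4.744951805031682 [-12.74  45.85 104.11]
[684.96  86.03  60.76] 3.248911599619377 [169.65 -82.74  60.76]
[522.73 111.72  62.83] 4.792102890530824 [170.77  81.51  62.83]
(170, -82, 65) [410.95 293.07] [674.27 247.36]
(170, 82, 65) [380.88 218.75] [602.11  68.99]
(-180, -100, 12) [137.99 354.54] [ 19.17 394.9 ]
(105, -100, 12) [360.81 336.55] [553.95 351.72]
(-180, 100, 12) [149.95 254.94] [ 47.89 155.87]
(350, 245) [ -9.89  -2.33 106.79]
(351, 240) [-10.42 -10.67 105.67]
(353, 230) [-11.31 -27.19 105.73]
(349, 260) [-11.6   21.9  108.78]
can [ 738.79 -197.27  100.  ] [-102.41 -178.36  100.  ]
(290, 145) [ 117.65 -175.58   20.  ]
(308, 148) [  84.41 -175.09   20.  ]
(333, 157) [  36.96 -165.53   20.  ]
(360, 163) [ -13.26 -162.23   20.  ]
(292, 338) [ 60.67 166.08  20.  ]
(350, 341) [-40.84 156.47  20.  ]
(380, 341) [-93.4  149.01  20.  ]
(267, 320) [108.78 141.59  20.  ]
(318, 320) [ 20.28 128.29  20.  ]
(318, 357) [ 10.68 192.16  20.  ]
```

```bash
cat >> h.py <<'E'
from scipy.spatial.transform import Rotation as Rn
P=np.load("stand.npy") if __import__('os').path.exists("stand.npy") else None
def SW(): 
    C,S=np.cos(P[2]),np.sin(P[2]);return np.array([[C,-S,0],[S,C,0],[0,0,1]])
def toW(m): return SW()@np.asarray(m,float)+[P[0],P[1],0]
def toS(X): return SW().T@(np.asarray(X,float)-[P[0],P[1],0])
def pose(tip,dirxz,roll=0,sgn=1,L=173):
    """tip (stand mm) of fingers, tool z direction (x,z) in stand, jaw axis = sgn*y_stand turned by roll about tool z"""
    z=np.array([dirxz[0],0,dirxz[1]],float);z/=np.linalg.norm(z)
    y=np.array([0,sgn,0.]);x=np.cross(y,z)
    R=SW()@np.c_[x,y,z]@Rn.from_euler('z',roll).as_matrix()
    q=Rn.from_matrix(R).as_quat();return toW(np.array(tip)-L*z),q[[3,0,1,2]]
def st(a=''):
    o=ctrl.get_obs();f=SW().T@o['wrist_force'];print(a,'t%.1f'%o['time_s'],'tip',np.round(toS(o['tool_pos']+173*Rn.from_quat(o['eef_rot'][[1,2,3,0]]).apply([0,0,1])),1),'F',np.round(f,1));return f
# leg pushing: finger under bar at leg angle a
def legtip(a,tilt=np.pi/4,over=15,gap=0):
    d=np.array([np.cos(tilt),-np.sin(tilt)]);n=np.array([np.sin(tilt),np.cos(tilt)])
    bar=np.array([150-166.5*np.cos(a),73+166.5*np.sin(a)])
    t=bar-n*(7+11+gap)+d*over;return [t[0],0,t[1]],d
def boardtip(th,psi=np.pi/4,s=28,gap=0,y=0):
    d=-np.array([np.cos(psi),np.sin(psi)]);n=np.array([-np.sin(psi),np.cos(psi)])
    u=np.array([np.cos(th),np.sin(th)]);v=np.array([-np.sin(th),np.cos(th)])
    if th<psi: t=np.array([0,60])+170*u-5*v+s*d-(11+gap)*n
    else: t=np.array([0,60])+(170-s)*u-(5+gap)*v-11*n
    return [t[0],y,t[1]],d
E
python3 - <<'E'
from h import *
np.set_printoptions(precision=2,suppress=True)
print(toS(ctrl.get_obs()['tool_pos']))
for sgn in(1,-1):
  for a in(.1,.5,.96):
    t,d=legtip(a,gap=10);p,q=pose(t,d,sgn=sgn);print("leg",sgn,a,p,ctrl.inverse_kinematics(p,q))
  for psi in (.6,.785,1.0):
   for th in(0,.8,1.6):
    t,d=boardtip(th,psi);p,q=pose(t,d,sgn=sgn);print("brd",sgn,psi,th,p,ctrl.inverse_kinematics(p,q))
  for r in(1.08,-1.08,np.pi-1.08,1.08-np.pi):
   for th in(1.5,1.8,2.2):
    u=np.array([np.cos(th),np.sin(th)]);e=np.array([0,60])+152*u
    p,q=pose([e[0],13,e[1]],-u,roll=r,sgn=sgn);print("str",sgn,r,th,p,ctrl.inverse_kinematics(p,q))
E
```

```text
[506.51 416.79 403.74]
leg 1 0.1 [ 555.74 -214.86  181.55] [-0.08  1.08  1.12  1.56 -1.37  1.89 -2.02]
leg 1 0.5 [ 558.66 -195.53  244.75] [-0.12  0.95  1.12  1.56 -1.3   1.9  -2.12]
leg 1 0.96 [ 566.24 -145.47  301.32] [-0.22  0.83  1.12  1.57 -1.27  1.87 -2.25]
brd 1 0.6 0 [622.04 223.23 127.79] [-0.53  1.06 -0.05  1.15  0.72  1.69  2.22]
brd 1 0.6 0.8 [615.4  179.36 246.99] [-0.47  0.86 -0.07  1.23  0.76  1.76  2.32]
brd 1 0.6 1.6 [600.18  78.83 290.69] [-0.36  0.7  -0.04  1.4   0.81  1.66  2.4 ]
brd 1 0.785 0 [619.71 207.86 149.71] [-0.49  0.95 -0.04  1.24  0.62  1.53  2.25]
brd 1 0.785 0.8 [612.58 160.73 272.88] [-0.43  0.75 -0.04  1.28  0.64  1.63  2.38]
brd 1 0.785 1.6 [597.37  60.2  316.58] [-0.34  0.61  0.01  1.42  0.67  1.55  2.49]
brd 1 1.0 0 [616.31 185.37 171.07] [-0.44  0.83 -0.02  1.34  0.49  1.35  2.33]
brd 1 1.0 0.8 [609.13 137.94 294.54] [-0.39  0.65 -0.01  1.34  0.49  1.48  2.47]
brd 1 1.0 1.6 [593.26  33.09 341.72] [-0.29  0.52  0.06  1.44  0.5   1.44  2.63]
str 1 1.08 1.5 [568.35 -44.65 384.19] [-0.31  0.39  0.47  1.5  -0.11  1.3   2.07]
str 1 1.08 1.8 [ 553.86 -
[... 2370 characters left out ...]
.52 -0.7   1.49  1.67]
str -1 -1.08 2.2 [ 536.29 -256.49  322.76] [ 0.04  0.73  0.93  1.45 -0.99  1.76  1.98]
str -1 2.061592653589793 1.5 [568.35 -44.65 384.19] [-0.7   0.56  1.13  1.51 -0.44  1.37 -1.77]
str -1 2.061592653589793 1.8 [ 553.86 -140.39  376.5 ] [-0.42  0.59  1.13  1.52 -0.73  1.51 -1.45]
str -1 2.061592653589793 2.2 [ 536.29 -256.49  322.76] [-0.04  0.82  1.12  1.45 -1.09  1.86 -1.1 ]
str -1 -2.061592653589793 1.5 [568.35 -44.65 384.19] [-0.31  0.39  0.47  1.5  -0.11  1.3   2.07]
str -1 -2.061592653589793 1.8 [ 553.86 -140.39  376.5 ] [-0.31  0.5   0.89  1.51 -0.6   1.43  2.57]
str -1 -2.061592653589793 2.2 [ 536.29 -256.49  322.76] [ 0.12  0.67  0.77  1.44 -0.91  1.69  2.91]
```

```bash
python3 - <<'E'
from h import *
ctrl.grab(20)
t,d=legtip(.145,over=-130,gap=10);p,q=pose(t,d,sgn=-1);ctrl.move_to(p,q);st('pre')
t,d=legtip(.145,over=-15,gap=10);p,_=pose(t,d,sgn=-1);ctrl.move_l(p,v=150);st('near')
p,_=ctrl.snapshot("scene");cv2.imwrite("pics/s1.png",p)
p,_=ctrl.snapshot("top");cv2.imwrite("pics/t1.png",p)
i=np.hstack([cv2.imread("pics/s1.png")[130:400,100:450],cv2.imread("pics/t1.png")[130:400,190:500]]);cv2.imwrite("pics/c1.png",cv2.resize(i,None,fx=1.2,fy=1.2))
E
```

```text
pre t3.6 tip [-124.7   -0.5  169.4] F [ 0.1 -0.1 -0. ]
near t4.5 tip [-46.4  -0.3  88.5] F [-0.2 -0.6 -0.1]
```

View pics/c1.png

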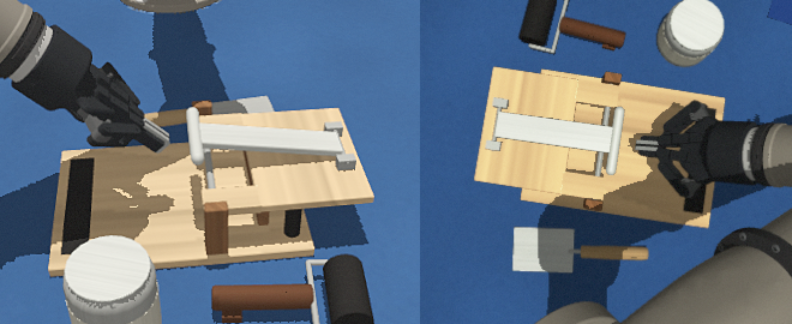

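The closed fingers point at the middle of the foot bar from the hinge side: tip at crop pixel (637,143), bar at (615,140). The can and knife are well clear.

```bash
python3 - <<'E'
from h import *
t,d=legtip(.145,over=15,gap=10);p,q=pose(t,d,sgn=-1);ctrl.move_l(p,v=100);st('under')
for a,g in[(.145,3),(.2,0),(.35,0),(.5,0),(.65,0),(.78,0),(.86,0)]:
    t,d=legtip(a,over=15,gap=g);p,_=pose(t,d,sgn=-1);ctrl.move_l(p,v=80);f=st(a)
    if np.linalg.norm(f)>15: break
p,_=ctrl.snapshot("scene");cv2.imwrite("pics/s2.png",p)
E
```

```text
under t5.1 tip [-22.7   0.4  66. ] F [-0.2  0.2  0.1]
0.145 t5.3 tip [-19.   -0.4  72.4] F [-0.3 -0.3 -0. ]
0.2 t5.6 tip [-15.4  -0.4  83.7] F [0.  0.5 0.9]
0.35 t6.1 tip [ -7.7  -0.2 107.7] F [-0.1  0.5 -0.3]
0.5 t6.5 tip [  2.6  -0.2 130.3] F [-0.   0.6  0.2]
0.65 t7.0 tip [ 16.2  -0.2 151.2] F [-0.3 -0.9  0.6]
0.78 t7.4 tip [ 30.4  -0.2 167.4] F [ 0.4 -0.3  0.5]
0.86 t7.7 tip [ 4.010e+01 -1.000e-01  1.764e+02] F [-0.1 -0.7  0. ]
```

View pics/s2.png

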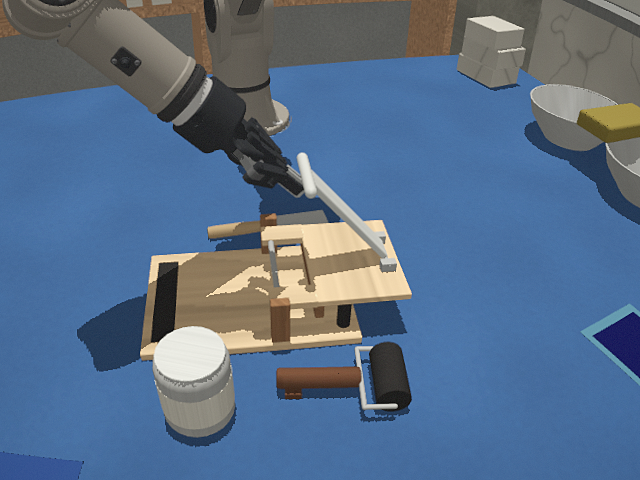

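The leg has swung up, with its foot bar at about (305,175) and the fingers behind it. Now I'll press it home in small steps while watching the force.

```bash
python3 - <<'E'
from h import *
n=np.array([1,1])/2**.5
F=0
for k in range(20):
    t,d=legtip(.88+.0075*min(k,11),over=15,gap=-max(0,k-11)*1.5);p,_=pose(t,d,sgn=-1);ctrl.move_l(p,v=25)
    fs=[]
    f=st(k)
    if np.hypot(f[0],f[2])>4:
        ctrl.dwell(.2); f=st('d'); 
        if -f[[0,2]]@n>8: break
ctrl.dwell(.3);st('final')
for n_ in("scene","top"):
    p,_=ctrl.snapshot(n_);cv2.imwrite(f"pics/{n_}3.png",p)
E
```

```text
0 t8.1 tip [ 41.9  -0.  178.1] F [ 0.4 -0.8  0.4]
1 t8.3 tip [ 42.5  -0.  178.6] F [-1.5 -0.3 -0.7]
2 t8.6 tip [ 43.6  -0.  179.5] F [-0.7 -0.1 -0.8]
3 t8.8 tip [ 44.7  -0.  180.5] F [-0.9  0.3  0.2]
4 t9.1 tip [ 45.8  -0.  181.3] F [-2.5  0.2  0.5]
5 t9.3 tip [ 46.9  -0.  182. ] F [-1.1  0.7 -0.7]
6 t9.6 tip [ 47.9  -0.  182.7] F [-1.1  0.2  0.6]
7 t9.8 tip [ 48.8   0.  183.5] F [-2.2  0.4 -0.4]
8 t10.1 tip [ 49.8   0.  184.2] F [-0.5 -0.3  0.4]
9 t10.3 tip [ 50.9   0.  185. ] F [-1.6  0.6 -0.1]
10 t10.6 tip [ 51.9   0.  185.7] F [ 0.1 -0.6 -0.5]
11 t10.8 tip [ 52.9   0.  186.4] F [-0.8  0.8  0. ]
12 t11.1 tip [ 53.7   0.  187.1] F [-1.4 -1.  -1.2]
13 t11.3 tip [5.380e+01 1.000e-01 1.873e+02] F [-2.8 -0.2 -5.9]
d t11.5 tip [5.380e+01 1.000e-01 1.873e+02] F [-4.6 -0.5 -8.3]
final t11.8 tip [5.390e+01 1.000e-01 1.874e+02] F [-4.6 -0.9 -9. ]
```

View pics/scene3.png

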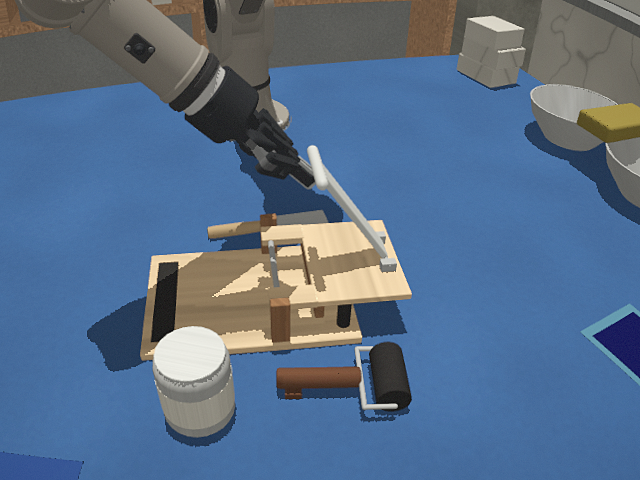

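```bash
python3 - <<'E'
from h import *
t,d=legtip(.965,over=10,gap=12);p,q=pose(t,d,sgn=-1);ctrl.move_l(p,v=80)
p,q=pose([-60,0,300],d,sgn=-1);ctrl.move_l(p,v=250);st('up')
for n_ in("scene","top"):
    p,_=ctrl.snapshot(n_);cv2.imwrite(f"pics/{n_}4.png",p)
p,q=pose([180,0,330],[0,-1],sgn=-1);ctrl.move_to(p,q);st('mid')
t,d=boardtip(0,s=-90,gap=12);p,q=pose(t,d,sgn=-1);ctrl.move_to(p,q);st('pre')
p,_=ctrl.snapshot("scene");cv2.imwrite("pics/s5.png",p)
i=np.hstack([cv2.imread("pics/scene4.png")[120:320,230:430],cv2.imread("pics/top4.png")[140:340,210:410]]);cv2.imwrite("pics/c4.png",cv2.resize(i,None,fx=2,fy=2,interpolation=2))
E
```

```text
up t13.0 tip [-5.900e+01  1.000e-01  2.998e+02] F [ 0.9  0.7 -0.3]
mid t14.1 tip [177.9   0.5 329.1] F [-1.2  0.  -0.4]
pre t15.1 tip [246.2  -1.8 105. ] F [-0.4 -0.4  0.6]
```

View pics/c4.png

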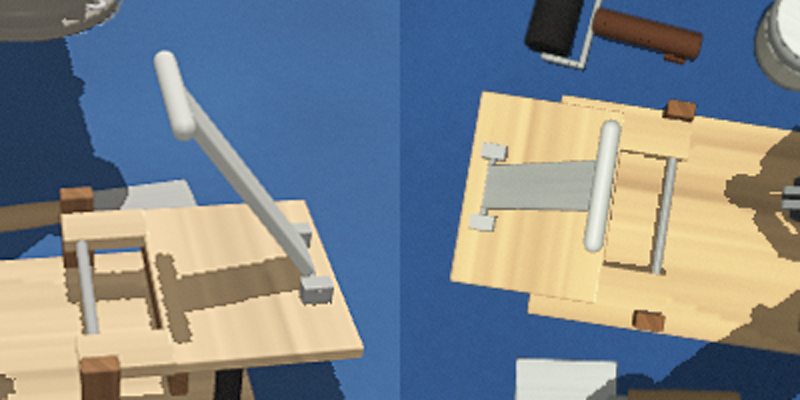

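View pics/s5.png

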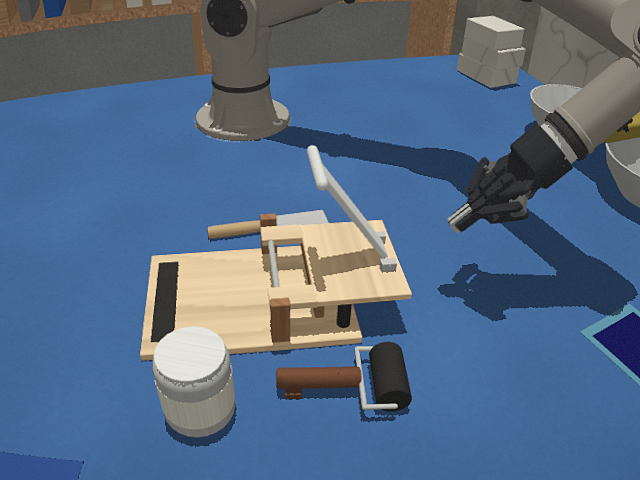

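```bash
python3 - <<'E'
from h import *
for a,b in[((316,203),(321.5,186)),((306.5,263.5),(311.5,147.5))]:
    X,e=tri(a,b);X=toS(X);print(np.round(X,1),round(e,1),'leg~',np.arctan2(X[2]-73,150-X[0]))
t,d=boardtip(0,s=28,gap=12);p,q=pose(t,d,sgn=-1);ctrl.move_l(p,v=120,ori=q);st('in')
for th,g in[(0,4),(.05,0),(.2,0),(.4,0)]:
    t,d=boardtip(th,gap=g);p,_=pose(t,d,sgn=-1);ctrl.move_l(p,v=60);f=st(th)
    if np.linalg.norm(f)>20: break
p,_=ctrl.snapshot("scene");cv2.imwrite("pics/s6.png",p)
E
```

```text
[ 54.4 -43.5 208.7] 1.8 leg~ 0.9569641532644083
[ 54.9  42.7 212.1] 2.1 leg~ 0.9710140574394855
in t16.3 tip [167.4  -0.6  19.6] F [ 1.   0.4 -0.5]
0 t16.6 tip [160.5  -0.4  25.6] F [ 0.5  0.6 -0.5]
0.05 t16.9 tip [159.9   0.4  35.5] F [ 4.7  2.1 -1.6]
0.2 t17.5 tip [156.5  -0.3  61.2] F [ 5.1  1.1 -1. ]
0.4 t18.2 tip [145.6  -0.3  94. ] F [ 1.8 -0.4 -0.2]
```

View pics/s6.png

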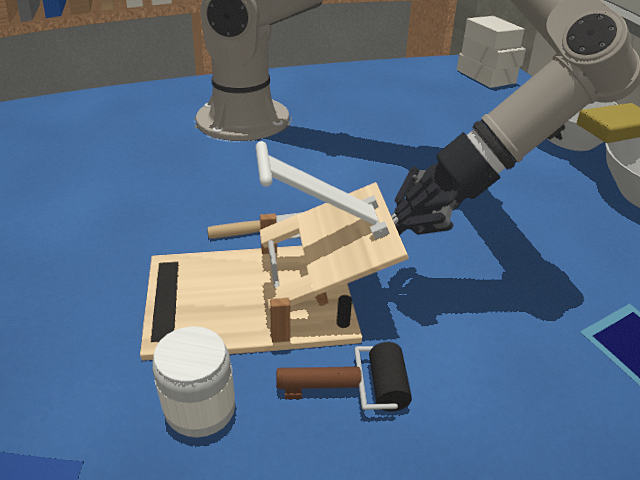

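The leg reads about 0.96 rad (home), and the board is rising with the fingers under its free edge near (395,225). I'll keep lifting.

```bash
python3 - <<'E'
from h import *
for th in(.6,.8,1.0,1.2,1.35,1.5,1.56):
    t,d=boardtip(th);p,_=pose(t,d,sgn=-1);ctrl.move_l(p,v=70 if th<1.3 else 40);f=st(th)
    if np.linalg.norm(f)>20: break
ctrl.dwell(.3);st()
p,_=ctrl.snapshot("scene");cv2.imwrite("pics/s7.png",p)
p,_=ctrl.snapshot("top");cv2.imwrite("pics/t7.png",p)
i=np.hstack([cv2.imread("pics/s7.png")[80:360,130:530],cv2.imread("pics/t7.png")[120:400,190:500]]);cv2.imwrite("pics/c7.png",cv2.resize(i,None,fx=1.12,fy=1.12))
E
```

```text
0.6 t18.9 tip [130.4   0.3 124.7] F [ 1.1 -0.6 -0.4]
0.8 t19.5 tip [1.097e+02 1.000e-01 1.511e+02] F [ 1.3  0.5 -1.7]
1.0 t20.1 tip [ 87.6  -0.2 169.9] F [-0.3 -0.4  0.1]
1.2 t20.6 tip [6.280e+01 1.000e-01 1.833e+02] F [-0.1  0.5 -0.1]
1.35 t21.3 tip [4.340e+01 1.000e-01 1.899e+02] F [ 0.3 -0.7  0.2]
1.5 t22.0 tip [2.260e+01 1.000e-01 1.936e+02] F [0.4 0.6 0. ]
1.56 t22.4 tip [ 13.7   0.2 194.3] F [ 0.1 -1.2  0.5]
 t22.7 tip [ 14.5  -0.  194.1] F [-0.  -0.2  0. ]
```

View pics/c7.png

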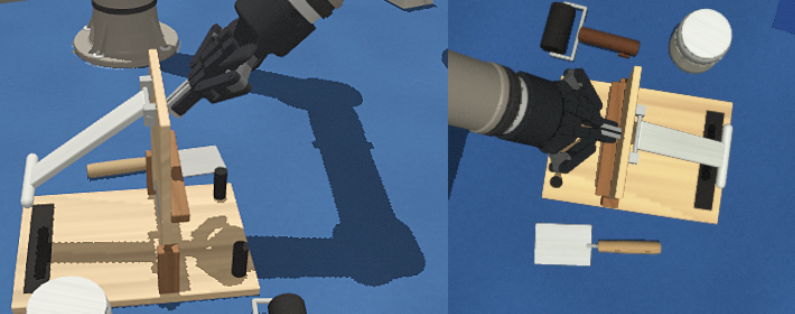

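```bash
python3 - <<'E'
from h import *
p0,_=ctrl.snapshot("top")
t,d=boardtip(1.56,gap=8);p,_=pose(t,d,sgn=-1);ctrl.move_l(p,v=40);ctrl.dwell(.5);st()
p,_=ctrl.snapshot("top");cv2.imwrite("pics/t8.png",p)
s,_=ctrl.snapshot("scene");cv2.imwrite("pics/s8.png",s)
i=np.hstack([cv2.resize(x,None,fx=3,fy=3) for x in(p0[160:330,315:400],p[160:330,315:400],s[110:280,230:315])]);cv2.imwrite("pics/c8.png",i)
E
```

```text
t23.7 tip [ 22.2   0.  194.1] F [ 0.3 -0.1  0.3]
```

View pics/c8.png

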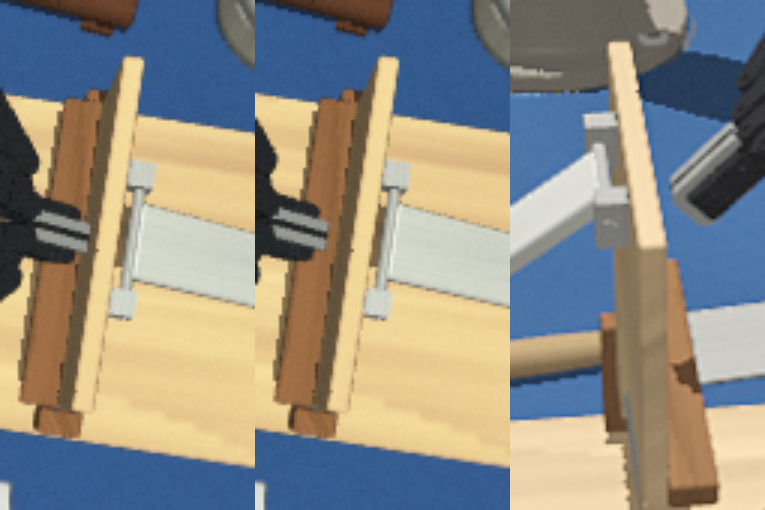

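```bash
python3 - <<'E'
from h import *
for a,b in[((359.3,179),(276.7,192.3)),((342.3,296.7),(266.7,124))]:
    X,e=tri(a,b);X=toS(X);Y=toS(plane("top",a,229));print(np.round(X,1),round(e,1),np.round(Y,1),np.arctan2(X[2]-60,X[0]),np.arccos(Y[0]/170))
E
```

```text
[ 1.000e-01 -8.220e+01  2.287e+02] 1.1 [ -0.5 -82.  229. ] 1.5703710469797345 1.5735691840756487
[  1.1  80.5 229.4] 3.0 [ -0.5  80.6 229. ] 1.5645205643047506 1.5734960934850042
```

```bash
cat >> h.py <<'E'
def strad(th,r,roll=-.55,y=14):
    u=np.array([np.cos(th),np.sin(th)]);e=np.array([0,60])+r*u
    return pose([e[0],y,e[1]],-u,roll=roll,sgn=-1,L=160)
E
python3 - <<'E'
from h import *
np.set_printoptions(precision=2,suppress=True)
for roll,y in((-.55,14),(.55,-14)):
  for th,r in((1.57,240),(1.57,152),(1.8,152),(2.2,152),(2.2,260)):
    print(roll,th,ctrl.inverse_kinematics(*strad(th,r,roll,y)))
E
```

```text
-0.55 1.57 [-0.63  0.49  1.12  1.38 -0.44  1.53  0.86]
-0.55 1.57 [-0.57  0.5   0.97  1.54 -0.42  1.32  0.84]
-0.55 1.8 [-0.37  0.54  1.    1.54 -0.66  1.44  1.12]
-0.55 2.2 [ 0.05  0.71  0.88  1.47 -0.97  1.71  1.44]
-0.55 2.2 [ 0.16  0.71  0.94  1.25 -0.96  1.93  1.39]
0.55 1.57 [-0.59  0.6   1.19  1.3  -0.55  1.59 -0.19]
0.55 1.57 [-0.61  0.65  1.15  1.46 -0.59  1.41 -0.14]
0.55 1.8 [-0.36  0.62  1.04  1.46 -0.73  1.49  0.03]
0.55 2.2 [ 0.04  0.78  0.92  1.39 -1.03  1.76  0.32]
0.55 2.2 [ 0.18  0.76  0.94  1.16 -1.02  1.95  0.25]
```

```bash
python3 - <<'E'
from h import *
t,d=boardtip(1.56,gap=8);tt=np.array(t)+80*np.array([.707,0,.707]);p,_=pose(tt,d,sgn=-1);ctrl.move_l(p,v=150)
ctrl.release()
p,q=pose([90,14,310],[0,-1],roll=-.55,sgn=-1,L=160);ctrl.move_to(p,q);st('a')
p,q=strad(1.571,205);ctrl.move_l(p,v=150,ori=q);st('above')
p,_=ctrl.snapshot("top");cv2.imwrite("pics/t9.png",p)
s,_=ctrl.snapshot("scene");cv2.imwrite("pics/s9.png",s)
i=np.hstack([cv2.resize(x,None,fx=2,fy=2) for x in(p[140:340,260:430],s[50:250,180:390])]);cv2.imwrite("pics/c9.png",i)
E
```

```text
a t26.0 tip [ 91.1  14.3 296.3] F [ 0.7  0.4 -0.3]
above t26.8 tip [  1.6  13.7 251.7] F [-0.   0.1  0.5]
```

View pics/c9.png

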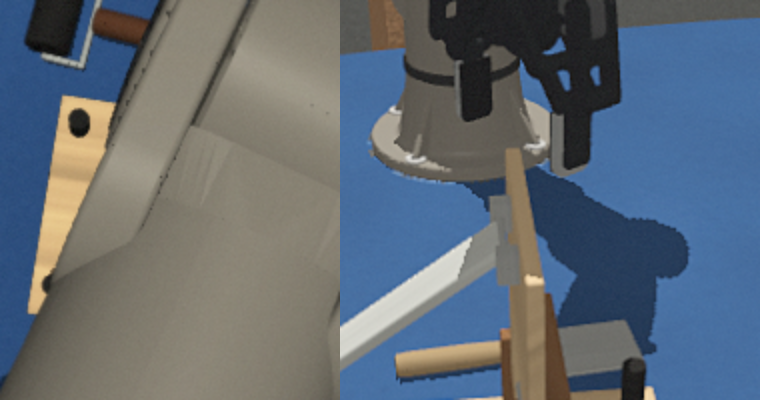

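```bash
python3 - <<'E'
from h import *
for m in[(-22,50,265),(22,-22,265),(-22,50,212),(22,-22,212)]:
    q=proj("scene",toW(m));print(m,(q-[180,50])*2+[340,0])
E
```

```text
(-22, 50, 265) [475.47892989 118.53553849]
(22, -22, 265) [561.07937691 168.9142483 ]
(-22, 50, 212) [478.7560924  195.86637925]
(22, -22, 212) [560.87985268 250.69607347]
```

The pad tips sit where I predicted, at crop pixels (473,120) and (560,172), one on each side of the board. Next I'll descend and carry the board over.

```bash
python3 - <<'E'
from h import *
p,q=strad(1.571,152);ctrl.move_l(p,v=60,ori=q);f=st('down')
if np.linalg.norm(f)<6:
  for th in np.arange(1.63,1.76,.06):
    p,q=strad(th,152);ctrl.move_l(p,v=60,ori=q);f=st(round(th,2))
    if np.linalg.norm(f)>15: break
s,_=ctrl.snapshot("scene");cv2.imwrite("pics/s10.png",s)
E
```

```text
down t27.9 tip [ -0.2  13.6 199.5] F [ 0.4 -0.   0.4]
1.63 t28.4 tip [ -8.7  13.9 199. ] F [0.4 0.3 0.4]
1.69 t28.8 tip [-16.4  14.  198. ] F [1.2 0.7 0.5]
1.75 t29.3 tip [-25.4  14.2 196.7] F [-2.2  0.4  0.3]
```

View pics/s10.png

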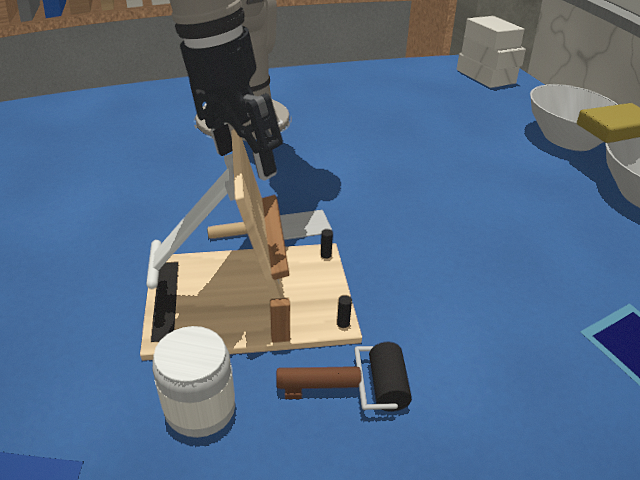

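The board is held loosely between the fingers and tilting back, with the foot bar at (153,263) still above the baseboard. I'll ease it on.

```bash
python3 - <<'E'
from h import *
for th in list(np.arange(1.81,2.14,.06))+[2.15,2.17]:
    p,q=strad(th,152);ctrl.move_l(p,v=45,ori=q);f=st(round(th,2))
    if np.linalg.norm(f)>15: break
ctrl.dwell(.3);st()
s,_=ctrl.snapshot("scene");cv2.imwrite("pics/s11.png",s)
E
```

```text
1.81 t29.9 tip [-33.5  14.1 194.9] F [-1.6  0.1  0.2]
1.87 t30.5 tip [-41.6  14.1 192.7] F [-2.   0.  -0.3]
1.93 t31.1 tip [-49.5  14.1 189.9] F [-1.1  0.3 -0.6]
1.99 t31.6 tip [-57.2  14.1 186.7] F [-2.4  1.4 -0.6]
2.05 t32.2 tip [-64.9  14.2 183. ] F [-2.9 -0.1 -1. ]
2.11 t32.8 tip [-72.1  14.1 178.9] F [-1.6 -0.6 -1.8]
2.15 t33.2 tip [-76.1  14.  176.3] F [-0.1  0.2  0.5]
2.17 t33.5 tip [-78.7  14.1 174.6] F [0.2 0.2 0.2]
 t33.8 tip [-78.2  13.9 174.9] F [-1.  -0.1 -0.9]
```

View pics/s11.png

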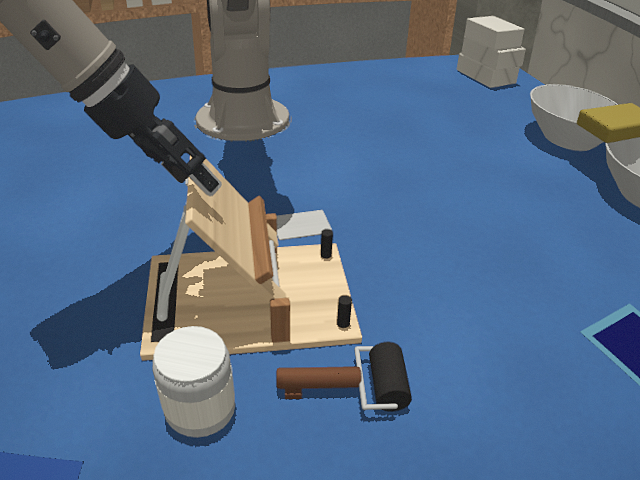

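```bash
python3 - <<'E'
from h import *
p,q=strad(2.195,152);ctrl.move_l(p,v=40,ori=q);st('2.195')
p,q=strad(2.195,185);ctrl.move_l(p,v=60,ori=q);st('out')
p,q=strad(2.195,270);ctrl.move_l(p,v=150,ori=q);st('clear')
p,q=pose([-260,150,350],[0,-1],roll=-.55,sgn=-1,L=160)
try: ctrl.move_to(p,q)
except Exception as e: print(e)
ctrl.dwell(.3);st('end')
p,_=ctrl.snapshot("top");cv2.imwrite("pics/t12.png",p)
s,_=ctrl.snapshot("scene");cv2.imwrite("pics/s12.png",s)
i=np.hstack([cv2.resize(x,None,fx=1.25,fy=1.25) for x in(p[90:410,200:480],s[100:420,110:430])]);cv2.imwrite("pics/c12.png",i)
E
```

```text
2.195 t34.2 tip [-81.9  14.2 172.4] F [ 0.1  0.2 -0. ]
out t34.9 tip [-100.5   14.   199.6] F [-0.1 -1.2 -0.5]
clear t35.6 tip [-149.5   14.1  267.9] F [-0.4  1.1 -0.2]
end t36.6 tip [-259.7  149.6  336.1] F [-0.6  1.4 -0. ]
```

View pics/c12.png

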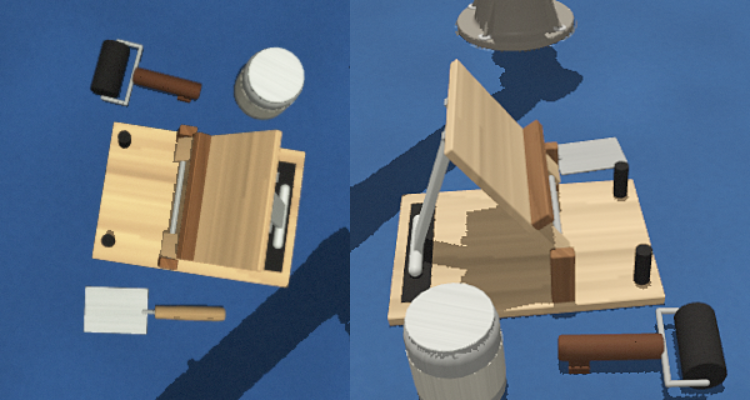

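View pics/t12.png

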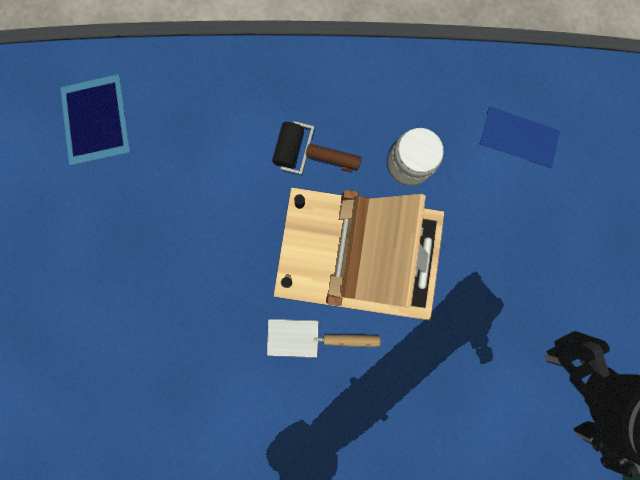

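```bash
python3 - <<'E'
from h import *
a=cv2.imread("pics/top0.png").astype(int);b=cv2.imread("pics/t12.png").astype(int)
D=np.abs(a-b).sum(2)
for n,(x0,x1,y0,y1) in dict(brayer=(265,365,115,180),can=(385,445,122,183),knife=(262,385,315,360)).items(): print(n,'changed px',(D[y0:y1,x0:x1]>60).sum())
s=cv2.imread("pics/s12.png");t=cv2.imread("pics/t12.png")
cv2.imwrite("pics/c13.png",np.hstack([cv2.resize(x,None,fx=4,fy=4,interpolation=2) for x in(t[180:320,400:450],s[135:275,150:240])]))
for p,q in[((424,195),(194,228)),((411,306),(196.4,148))]:
    X,e=tri(p,q);X=toS(X);print(np.round(X,1),round(e,1),np.arctan2(X[2]-60,X[0])+np.arctan(5/170))
E
```

```text
brayer changed px 0
can changed px 0
knife changed px 24
[-95.3 -82.8 190.9] 10.4 2.2294709346247603
[-95.1  79.4 201.7] 10.0 2.191413061958239
```

View pics/c13.png

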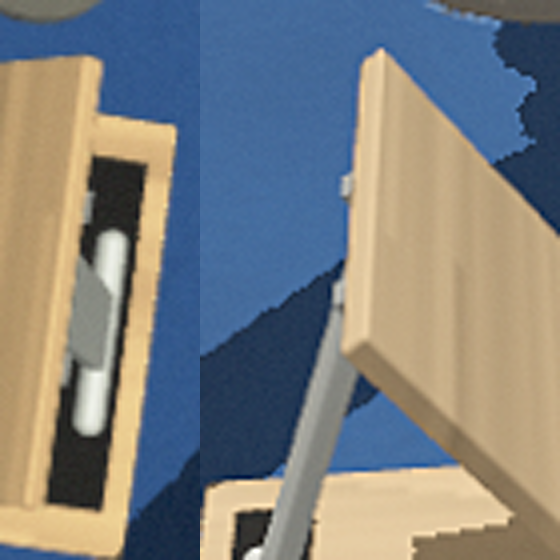

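```bash
python3 - <<'E'
from h import *
for p,q,o in[((420.3,195),(192,221.3),-5),((425,194.3),(186.3,222.5),5),((407.5,306),(195.7,147.5),-5)]:
    X,e=tri(p,q);X=toS(X);print(np.round(X,1),round(e,1),np.arctan2(X[2]-60,X[0])-np.arctan(o/170))
# foot bar ends
for p in((428.3,240),(422.5,287)): print(np.round(toS(plane("top",p,24)),1))
E
```

```text
[-92.7 -80.4 197.3] 2.2 2.1942640985742927
[-99.1 -82.5 197.7] 2.7 2.1650270414400854
[-93.2  80.3 201.4] 4.2 2.1831959468712827
[-154.3  -41.    24. ]
[-154.8   43.9   24. ]
```

The board angle reads about 2.18 rad, and the foot bar is at stand x of about -154 mm where geometry predicts -153.8 mm. Nothing is touching, so I'm handing in.

```bash
python3 - <<'E'
from h import *
ctrl.finish_job();st()
E
```

```text
the job is handed in; nothing more can be done
the job is handed in; nothing more can be done
```

The board now leans back on the fully opened leg, with the foot bar on the baseboard, and I handed the job in after about 37 s. No verdict was reported.

**What I did**
- With the board lying, I swung the leg out with closed fingers and pressed it against its stop until the wrist read about 10 N.
- I lifted the board by its free edge to upright with the fingers underneath. It stayed at 1.57 rad on its own when I backed off.
- I then put the open fingers loosely on either side of the edge. With these I carried the board past upright and eased it down at about 0.15 to 0.2 rad/s, with wrist forces under about 4 N, and withdrew clear.

**Last checks**
- **Leg:** it measured 0.957 and 0.971 rad at the two ends of the foot bar after pressing. I did not measure its angle again at the end.
- **Board:** the corners give 2.165, 2.183 and 2.194 rad, against the required 2.15 to 2.235. My first picks of these corners disagreed by 10 mm between the two views; the repeated picks agreed to 2–4 mm.
- **Foot bar:** it lies at stand x of about -154 mm, where the geometry predicts -153.8 mm for the fully open leg.
- **Ink can and roller:** no image change in the top view.
- **Ink knife:** 24 pixels changed in its area. The knife looks to be where it was, and the robot did not go near it. The change may come from shadows, but I did not check that.

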